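Hold a clamp-jaw block flush on the disc sander's tilted table

ROBOT

A 6-joint arm with a two-finger parallel gripper is mounted at the origin on the work surface. World frame = base frame: x ahead of the robot, y to its left, z up, the work surface at z = 0. Lengths are in m, angles in rad, forces in N, time in s.
With the tool pointing down it reaches from about 0.35 to 0.85 m from the base axis. Payload 8.1 kg.
Tool frame: the origin (TCP) lies between the finger pads; the fingertips stand 14 mm ahead of it and the grasp point (between the pads) lies 5 mm behind it (robot.tcp_to_tips is the z of the fingertips in the tool frame, in m); z points along the fingers, y is the line along which they close (so a half turn about z gives the same grasp; the last joint's range is limited). The gripper opens to 93 mm and grips with 3 to 60 N. Pads are 15 mm wide; open, the fingers measure 128 mm over their backs; the gripper's body (75 mm by 188 mm) begins 65 mm behind the grasp point.
Start: joints at [1.078, 0.13, 1.488, -0, 1.523, -0.085], TCP at [0.238, 0.551, 0.233] pointing down, gripper open.
Joint ranges: [-2.96, 2.96], [-0.89, 2.26], [0.02, 2.5], [-1.34, 4.48], [0, 2.73], [-2.66, 2.66]. Speed limits (rad/s): [2.39, 2.39, 2.79, 3.14, 3.14, 3.14].

INTERFACE

Orientations are given as a rotation vector (axis times angle).
In Python, from plant import sensors, read_camera, robot gives the robot as it stands.
- The arm moves only by the tool jog_arm, called after "Request:" as name([rows], argument=value, ...), one row to a line, values as JSON. Schema: {"type":"object","properties":{"increments":{"type":"array","items":{"type":"object","properties":{"aperture":{"type":"number"},"tx":{"type":"number"},"ty":{"type":"number"},"tz":{"type":"number"},"yaw":{"type":"number"}},"additionalProperties":false,"required":["aperture"]},"minItems":1,"maxItems":20},"force":{"type":"number"},"only":{"type":"string"},"quiet":{"type":"boolean"},"lines":{"type":"string"}},"required":["increments"],"additionalProperties":false}. increments is a list of rows, 1 to 20 of them, each an object with the fields aperture (the finger opening in m), tx, ty, tz (the shift in shares of the most that a row can go, 1 being 50 mm), yaw (a turn about the tool's z in normalised numbers (1 is 4 rad)); a field left out counts as zero (the opening has to be given); each row shifts and turns the commanded pose from where the row before left it, along the tool's axes as they then stand; what a row does not reach is not made up. A row lasts 1/10 s, in which the tool goes at most 0.05 m and 0.15 rad, less where a joint would pass 70% of its speed; a pose out of reach is approached as far as the arm can. The fingers move at their own pace and stop on an object; force is the grip in N (left out, the last holds). Time passes only in rows, so rows that do not move let the fingers close. The tool returns the time, the measured TCP pose, the force, the opening and the grip force at its end. only (a regular expression) keeps the lines of the reply that match it, lines (a string "A,B") keeps lines A to B, and quiet returns only ok. No shift or turn number may pass 1 either way. Input that does not fit is refused with a message, and nothing moves.
- sensors.read_state(): the state, without advancing time (a new reading comes with each control period).
- read_camera(name): name is "side" or "top"; returns a dict with "image" (400x640x3 uint8, red, green, blue), "depth" (400x640 float32, m along the optical axis (not along the pixel's ray), 0 where there is no reading), "fx", "fy", "cx", "cy" (pixels), "dist" ([k1, k2, p1, p2, k3] as OpenCV has them; the pictures are not rectified), "R" (3x3) and "t" (3): a world point X has camera coordinates R X + t. Camera axes: x right, y down, z forward; pixel columns grow to the right and rows downward; lengths in m; the calibration is good to about 2 mm. A picture is of the moment at which its call begins.
- robot.close_job(): hands the job in; it is judged then, once.
The state is a dict: "t": time; "q": joint angles; "dq": joint speeds; "joint_torque": joint torques, N m; "tool_pos": TCP position; "orientation": TCP orientation; "force": force on the tool from outside, world axes, zero at the start; "wrist_torque": the same for the moment, N m; "opening": finger opening in m; "gripper_force": force on a finger pad.
Only numpy, scipy, OpenCV 4.12 (cv2) and the standard library are available. Lean on these libraries where they do the work, as an engineer would, in place of code of your own. Each camera call takes 0.05 s, during which the arm holds its last target. There are 200 camera calls.

TASK

Slide the bench vise's front jaw open, lift the drilled beech block out of it, tilt the block to match the slope of the disc sander's table and lay it there in front of the disc: its whole underside flush with the table, its plain undrilled end facing the disc squarely and just short of it, a finger's width or less away without touching. Finish while holding it there: keep the block in the gripper and press it lightly but definitely against the table, do not let go. Leave the vise open and the table's tilt as it is set, and do not disturb the other things on the bench.

Things in the scene. Friction and masses are not known exactly. Their poses are not given: they have to be found in the camera images.
- block: the work: square-ended beech block, 120 long (its x), 40 wide (y), 50 high (z), about 0.17 kg. Origin: centre of its underside. Two 13 mm holes run from top to underside at x = -4 and -40; the plain half, +x, is its nose. It stands upright between the vise's jaws with 0.5 mm of play each side, its underside 30 above the bench, its top 22 above the jaws' tops, its nose to the vise's +y.
- block_nose (a point): middle of the lower edge of the block's nose end (x = +60, y = 0, z = 0 in the block's frame).
- vise: bench vise bolted down: iron bed and two wood-lined iron jaws 176 wide (vise y), tops 58 above the bench. Origin: on the bench under the middle of the closed gap, 41 wide. Rear jaw (vise +x, inner face at x = +20.5) fixed; front jaw (-x, nearer the robot) slides. The block's middle is at y = +11 to +23, x = 0, so at the jaws' -y end at least 37 mm of the gap is empty.
- vise_jaw (a joint): travel of the front jaw in m: 0 closed on the block, growing to 0.06 as it slides along the vise's -x. Its quick release is already tripped: it slides by hand with about 6 N of drag and stays where it is left.
- jaw_end (a point): point on top of the front jaw, mid-thickness, 18 mm from its -y end, beside the empty part of the gap; moves with the jaw. Axes as the vise's. There the jaw is 38 thick along x with flat upright faces 27 deep, and can be pinched across its thickness from above, one finger in the gap.
- sander: 8 inch bench disc sander, bolted down, switched off. Origin: on the bench under the middle of the table's tilt axis. Its table stands before the upright disc, on the sander's -y side (the robot's right); the motor is behind the disc.
- sander_disc: the sander's upright abrasive disc, 203 across, free to turn by hand. Origin: on its axis, 145 above the bench, in the plane of the table's tilt axis; its face is 3 mm behind that plane (sander y = +3).
- sander_table: the sander's table: flat aluminium plate 280 (x) by 150 (y), 12 thick, slotted along x from 82 to 102 mm below its upper edge. Hinged along its upper edge, 140 above the bench, beside the disc; locked sloping down away from the disc at anything from 15 to 33 degrees to the level. Origin: middle of the upper edge, on the upper face.
- table_face (a point): centre of the table's upper face, 75 mm down the slope from its upper edge. Its z is the face's outward normal, y points up the slope to the disc, x runs along the disc. A block pressed on the face in a slack grip (about 5 N) rocks between the finger pads and settles flush.
- table_low_edge (a point): middle of the table's lower edge, on its upper face, 75 mm further down the slope. Axes as table_face.
- mate: finished mate of the block, same size, nose end cut to a slope; lies on the bench. Leave alone.
- glue: white glue bottle, diameter 64, 190 high, standing at the back. Origin: centre of its underside.
- mallet: turned wooden carver's mallet standing on its head, diameter 86, 246 high, right of the vise towards the back. Origin: centre of its underside.
- try_square: try square lying behind the vise, stock 120 long, blade 150 long.
- tape: roll of masking tape lying flat, diameter 100, 25 high, front right.
- spindle_1: clamp spindle: wooden handle and steel rod, 220 long, 30 thick, lying in front of the vise.
- spindle_2: a second clamp spindle, lying at the back.
There are look-alikes about, which are no part of the job. What is shaped like the block but turquoise or yellow is not meant.

How it is judged:
By the outcome, as a careful person would: the job done as asked, in the order asked, and still so for the second after the job is handed in, while the arm keeps its last pose, push and grip.
It also fails if it takes over 42 s, if anything falls off the work surface, if the arm or the gripper's body presses on something with over 40 N, if the wrist force passes 120 N, or if a joint passes its speed limit or range.

## Working session

There is one attempt and no reset: what is moved stays moved. The work goes in short steps, Python scripts to look and compute and a tool call to move; the robot and the scene stay as the last step left them, time stands still between calls to the robot, and variables do not carry over. Pictures are saved under pics/ and viewed, at most 10 in all, crops included, and the job is handed in when it is done.

```bash
ls; mkdir -p pics
```

Create h.py:
```python
import numpy as np, cv2
from plant import sensors, read_camera, robot
from scipy.spatial.transform import Rotation as Ro
def cloud(c):
    h,w=c["depth"].shape
    u,v=np.meshgrid(np.arange(w),np.arange(h))
    K=np.array([[c["fx"],0,c["cx"]],[0,c["fy"],c["cy"]],[0,0,1.]])
    p=cv2.undistortPoints(np.stack([u,v],-1).reshape(-1,1,2).astype(np.float64),K,np.array(c["dist"],float)).reshape(h,w,2)
    d=c["depth"].astype(float)
    X=np.dstack([p[...,0]*d,p[...,1]*d,d])
    W=(X-np.array(c["t"]))@np.array(c["R"])
    W[d==0]=np.nan
    return W
def shot(name,f=None):
    c=read_camera(name)
    if f: cv2.imwrite(f,c["image"][...,::-1])
    return c,cloud(c)
```

Run:
```python
from h import *
for n in("side","top"):
    c,W=shot(n,f"pics/{n}0.png"); np.savez(f"{n}0.npz",W=W,im=c["image"])
    print(n,-np.array(c["R"]).T@c["t"],np.array(c["R"])[2],np.isnan(W[...,0]).mean(),c["fx"])
print(sensors.read_state())
```

```text
pics
side [-0.18413748 -0.9521377   1.25065486] [ 0.47959791  0.53526812 -0.69532286] 0.00447265625 505.79906107351604
top [ 0.36410703 -0.07649723  1.47088224] [ 0.16818918 -0.01835912 -0.98558376] 0.00411328125 442.85431922337347
{'t': 0.1, 'q': array([ 1.07760753e+00,  1.31078358e-01,  1.48918050e+00, -6.65899214e-06,
        1.52300722e+00, -8.53689750e-02]), 'dq': array([ 0.0008075 , -0.0017398 , -0.00381525,  0.00089643,  0.00039303,
        0.00038698]), 'joint_torque': array([-1.03593633e-03, -5.61346042e+01, -4.93092084e+01,  7.69637665e-02,
        2.92845396e-02, -1.35118639e-04]), 'tool_pos': array([0.23769336, 0.55036768, 0.23169113]), 'orientation': array([-6.36075728e-01, -3.07604399e+00,  2.52198230e-03]), 'force': array([ 0.19704569,  0.00748295, -0.03356176]), 'wrist_torque': array([-0.04074541,  0.00626761, -0.00894909]), 'gripper_force': 0.0, 'opening': 0.09258123644058008}
```

View pics/side0.png

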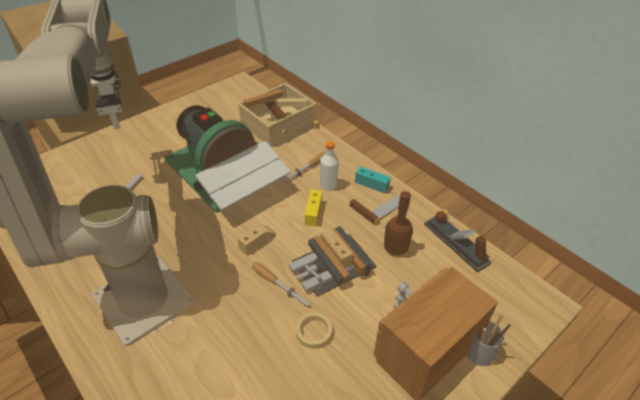

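View pics/top0.png

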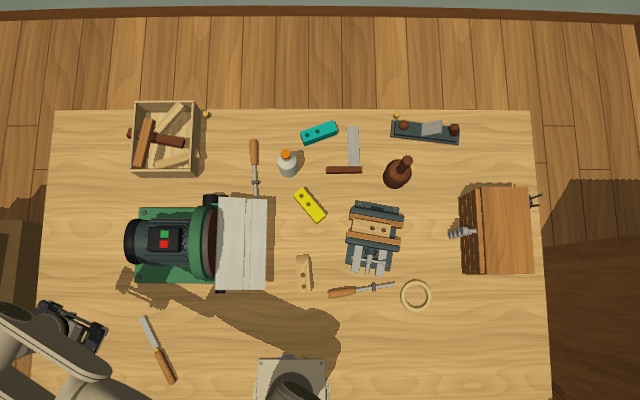

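The pictures show these possible blocks (top view pixels): 
- a beech block in the vise at (372,228)
- a beech mate with a sloped end at (304,273)
- a yellow block at (310,205)
- a turquoise block at (320,132)

I choose the one in the vise. The sander is at (190,243) and its table at (241,243). Next I check the choice in a close crop and measure.

Run:
```python
from h import *
d=np.load("top0.npz");W=d["W"];im=d["im"]
cv2.imwrite("pics/crop.png",cv2.resize(im[190:290,280:420,::-1],None,fx=5,fy=5,interpolation=cv2.INTER_CUBIC))
z=W[...,2]
s=np.load("side0.npz");Ws=s["W"]
print("bench z",np.nanmedian(z[300:340,420:520]),np.nanmedian(Ws[330:380,200:280,2]))
def box(W,u0,u1,v0,v1):
    m=np.zeros(W.shape[:2],bool);m[v0:v1,u0:u1]=1;return m
def rect(W,m):
    p=W[m][:,:2]*1000; r=cv2.minAreaRect(p.astype(np.float32)); return np.round(r[0],1),np.round(r[1],1),round(r[2],2),m.sum()
m=box(W,335,410,195,285)
for lo,hi in((.071,.09),(.05,.066)):
    print("top",lo,rect(W,m&(z>lo)&(z<hi)),np.nanmedian(z[m&(z>lo)&(z<hi)]))
ms=box(Ws,285,380,220,300); zs=Ws[...,2]
for lo,hi in((.071,.09),(.05,.066)):
    print("side",lo,rect(Ws,ms&(zs>lo)&(zs<hi)),np.nanmedian(zs[ms&(zs>lo)&(zs<hi)]))
# table plane
for n,W_,b in(("top",W,(223,262,205,285)),("side",Ws,(215,275,160,195))):
    u0,u1,v0,v1=b;P=W_[v0:v1,u0:u1].reshape(-1,3);P=P[~np.isnan(P[:,0])]
    for _ in range(6):
        c=P.mean(0);nn=np.linalg.svd(P-c,full_matrices=False)[2][2];nn*=np.sign(nn[2]);r=(P-c)@nn;P=P[abs(r)<max(2*r.std(),.002)]
    print(n,c,nn,"tilt",np.degrees(np.arccos(nn[2])),"az",np.degrees(np.arctan2(nn[1],nn[0])),r.std(),len(P))
```

```text
bench z -0.0004985902578604409 0.0009930864082951705
top 0.071 (array([ 521.7, -254.4]), array([120.6,  40.9]), 79.15, np.int64(465)) 0.07991488819021443
top 0.05 (array([ 496.5, -266.1]), array([177.1, 167.2]), 79.44, np.int64(1332)) 0.0574559867630989
side 0.071 (array([ 519.3, -256.5]), array([124.5,  45.9]), 79.33, np.int64(462)) 0.07990083094987221
side 0.05 (array([ 494. , -266.2]), array([180.2, 168.9]), 79.48, np.int64(1251)) 0.05788787377835499
top [0.46635337 0.14623489 0.11627444] [-0.00198304 -0.31467497  0.94919742] tilt 18.341570032228184 az -90.36106629983327 0.002401351569111674 2564
side [0.45974418 0.13997455 0.11478908] [ 0.00431726 -0.31343897  0.94959853] tilt 18.268395464326847 az -89.2108660404611 0.0030673206397152275 1647
```

View pics/crop.png

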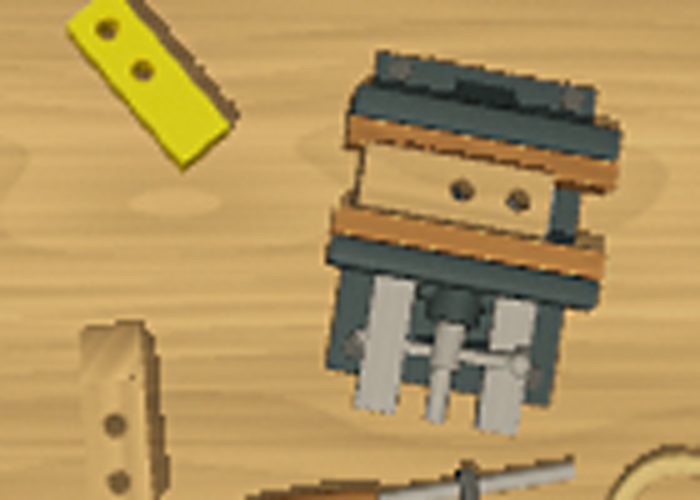

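The crop confirms it: the vise block has plain wood at its left end and two holes towards −y, at crop (462,190) and (518,200). The mate at the lower left is another piece. Now I measure the vise and table axes, the jaw end and the nearby mallet.

Run:
```python
from h import *
for n,b,tb,mb in(("top",(335,410,195,285),(205,280,185,300),(378,420,145,192)),("side",(285,380,225,300),(185,300,135,215),(380,416,190,258))):
    d=np.load(n+"0.npz");W=d["W"];im=d["im"].astype(int);z=W[...,2]
    def bx(b):
        m=np.zeros(z.shape,bool);m[b[2]:b[3],b[0]:b[1]]=1;return m
    a=np.radians(-10.7);vx=np.array([np.cos(a),np.sin(a)]);vy=np.array([-vx[1],vx[0]])
    P=W[bx(b)&(z>.051)&(z<.065)][:,:2]; B=W[bx(b)&(z>.073)&(z<.09)]
    c=np.array([.5205,-.2555])
    q=(P-c)@np.c_[vx,vy]*1000; f=q[q[:,0]<-21]
    print(n,"jaw front y pct",np.percentile(f[:,1],[0,2,98,100]).round(1),"x",np.percentile(f[:,0],[0,2,98,100]).round(1),"rear x",np.percentile(q[q[:,0]>21][:,0],[2,98]).round(1))
    q=(B[:,:2]-c)@np.c_[vx,vy]*1000
    print(" block x",np.percentile(q[:,0],[1,99]).round(1),"y",np.percentile(q[:,1],[1,99]).round(1),"med z",np.median(B[:,2]))
    # table: pale, near plane
    nn=np.array([.001,-.314,.9495]);r=(W-np.array([.463,.143,.1155]))@nn
    t=bx(tb)&(abs(r)<.006)&(im.min(2)>120)&((im.max(2)-im.min(2))<40)
    t=cv2.morphologyEx(t.astype(np.uint8),cv2.MORPH_OPEN,np.ones((3,3)))
    T=W[t>0]; rc=cv2.minAreaRect((T[:,:2]*1000).astype(np.float32))
    print(" table",rc,len(T)); 
    ymid=np.median(T[:,1])
    for sgn,nm in((1,"hi"),(-1,"lo")):
        xs=np.linspace(.36,.55,20);e=[]
        for x in xs:
            k=abs(T[:,0]-x)<.006
            e.append(np.percentile(sgn*T[k,1],97)*sgn if k.sum()>5 else np.nan)
        e=np.array(e);g=~np.isnan(e)
        p=np.polyfit(xs[g],e[g],1);e2=abs(np.polyval(p,xs)-e);g&=e2<.004;p=np.polyfit(xs[g],e[g],1);print("  edge",nm,"y@.46",np.polyval(p,.46),"slope deg",np.degrees(np.arctan(p[0])),g.sum())
    T=T[abs((T-T.mean(0))@nn)<.005]
    A=np.c_[T[:,:2],np.ones(len(T))];co=np.linalg.lstsq(A,T[:,2],rcond=None)[0];print("  plane",co,np.degrees(np.arctan(np.hypot(*co[:2]))))
    M=W[bx(mb)&(z>.13)&(z<.4)]
    print(" mallet z>.13 x",np.percentile(M[:,0],[2,50,98]),"y",np.percentile(M[:,1],[2,50,98]),"zmax",M[:,2].max())
    # disc/sander extents above 0.17
    S=W[bx((100,280,100,320))&(z>.16)&(z<.32)]
    if n=="top":print(" sander high y",np.percentile(S[:,1],[0,1,2,5]),"zmax",S[:,2].max(),"x",np.percentile(S[:,0],[1,99]))
```

```text
top jaw front y pct [-103.2  -99.4   70.    73.6] x [-105.1  -97.2  -21.7  -21. ] rear x [23.6 60.6]
 block x [-19.1  20.7] y [-57.4  60.7] med z 0.07995962349306492
 table ((471.51287841796875, 147.0652618408203), (143.21878051757812, 279.4815673828125), 89.92167663574219) 3379
  edge hi y@.46 0.2013139631833892 slope deg -6.097661193899019 19
  edge lo y@.46 0.08090317737733592 slope deg -0.7645029810712063 20
  plane [0.00113673 0.32697925 0.06830818] 18.10677303162602
 mallet z>.13 x [0.68477801 0.69284795 0.71139651] y [-0.35821652 -0.34087419 -0.33084902] zmax 0.24839402592185128
 sander high y [0.21779586 0.21877884 0.2191465  0.22009849] zmax 0.2605785714736362 x [0.37343081 0.56568265]
side jaw front y pct [-105.6 -102.3   67.8   74.7] x [-108.4  -98.8  -21.8  -21. ] rear x [23.4 58.2]
 block x [-23.5  18.9] y [-60.9  58.9] med z 0.08007879465678881
 table ((469.0614929199219, 146.91864013671875), (147.78976440429688, 280.5455627441406), 89.12742614746094) 2039
  edge hi y@.46 0.20020367169952585 slope deg -7.611413267734418 14
  edge lo y@.46 0.08122728638725692 slope deg -3.4092820657206904 15
  plane [-5.02007113e-05  3.24818146e-01  6.99629516e-02] 17.994737248302624
 mallet z>.13 x [0.68033032 0.68807589 0.70450629] y [-0.36179988 -0.35286687 -0.33512662] zmax 0.24957160419544178
```

Units first: shifts go in shares of 50 mm and turns go in shares of 4 rad. So -0.045 m is -0.9, 0.15 rad is 0.0375.

Request:
jog_arm([
  {"aperture":0.09,"tz":-0.9},
  {"aperture":0.09,"tz":-0.9},
  {"aperture":0.09,"tz":-0.9},
  {"aperture":0.09,"tz":-0.9},
  {"aperture":0.09,"yaw":0.0375},
  {"aperture":0.09,"yaw":0.0375},
  {"aperture":0.09,"yaw":0.0375},
  {"aperture":0.06,"yaw":0.0375},
  {"aperture":0.06,"yaw":0.0375},
  {"aperture":0.06,"yaw":0.0375},
  {"aperture":0.06,"yaw":0.0375},
  {"aperture":0.06,"yaw":0.0375},
  {"aperture":0.06,"yaw":0.0373},
  {"aperture":0.06},
])

```text
t: 1.5
tool_pos: [0.2379, 0.5507, 0.4121]
orientation: [2.42, 2.002, -0.001]
force: [0.0, 0.1, 0.7]
opening: 0.0603
gripper_force: 0.0
```

Request:
jog_arm([
  {"aperture":0.06,"tx":-0.4,"ty":0.9},
  {"aperture":0.06,"tx":-0.4,"ty":0.9},
  {"aperture":0.06,"tx":-0.4,"ty":0.9},
  {"aperture":0.06,"tx":-0.4,"ty":0.9},
  {"aperture":0.06,"tx":-0.4,"ty":0.9},
  {"aperture":0.06,"tx":-0.4,"ty":0.9},
  {"aperture":0.06,"tx":-0.4,"ty":0.9},
  {"aperture":0.06,"tx":-0.4,"ty":0.9},
  {"aperture":0.06,"tx":-0.9},
  {"aperture":0.06,"tx":-0.9},
  {"aperture":0.06,"tx":-0.9},
  {"aperture":0.06,"tx":-0.9},
  {"aperture":0.06,"tx":-0.9},
  {"aperture":0.06,"tx":-0.9},
  {"aperture":0.06,"tx":-0.9},
  {"aperture":0.06,"tx":-0.9},
  {"aperture":0.06,"tx":-0.9},
  {"aperture":0.06,"tx":-0.9},
  {"aperture":0.06,"tx":-0.9},
  {"aperture":0.06},
])

```text
t: 3.5
tool_pos: [0.4692, -0.164, 0.412]
orientation: [-2.419, -2.004, 0.003]
force: [0.6, 1.4, 0.0]
opening: 0.0602
gripper_force: 0.0
```

Add to h.py:
```python
def go(x,y,z=None,ang=None):
    """distance to go in the tool's axes, ang = wanted world angle (deg) of tool y"""
    s=sensors.read_state();R=Ro.from_rotvec(s["orientation"]).as_matrix();p=s["tool_pos"]
    d=np.array([x,y,p[2] if z is None else z])-p
    print("t",round(s["t"],2),"pos",p.round(4),"y-angle",np.degrees(np.arctan2(R[1,1],R[0,1])).round(2),"tool d (mm)",(R.T@d*1000).round(1),"tiltvec",R[:2,2].round(4),"F",s["force"].round(1),"op",s["opening"].round(4),"gf",s["gripper_force"])
```

```bash
python3 -c "
from h import *
go(.4659,-.3317,.049)"
```

```text
Traceback (most recent call last):
  File "h.py", line 22, in go
    print("t",round(s["t"],2),"pos",p.round(4),"y-angle",np.degrees(np.arctan2(R[1,1],R[0,1])).round(2),"tool d (mm)",(R.T@d*1000).round(1),"tiltvec",R[:2,2].round(4),"F",s["force"].round(1),"op",s["opening"].round(4),"gf",s["gripper_force"])
                                                                                                                                                                                                    ^^^^^^^^^^^^^^^^^^
AttributeError: 'float' object has no attribute 'round'
```

Scaled: 0.045 m is 0.9, -0.042 m is -0.84.

```bash
sed -i 's/s\["opening"\].round(4)/round(float(s["opening"]),4)/' h.py
```

Request:
jog_arm([
  {"aperture":0.06,"tx":-0.84,"ty":0.14},
  {"aperture":0.06,"tx":-0.84,"ty":0.14},
  {"aperture":0.06,"tx":-0.84,"ty":0.14},
  {"aperture":0.06,"tx":-0.8,"ty":0.14},
  {"aperture":0.06,"tz":0.9},
  {"aperture":0.06,"tz":0.9},
  {"aperture":0.06,"tz":0.9},
  {"aperture":0.06,"tz":0.9},
  {"aperture":0.06,"tz":0.9},
  {"aperture":0.06,"tz":0.9},
  {"aperture":0.06},
])

```text
t: 4.6
tool_pos: [0.4637, -0.3236, 0.1349]
orientation: [-2.404, -2.002, 0.003]
force: [-1.7, 1.4, -1.1]
opening: 0.06
gripper_force: 0.0
```

Run:
```python
from h import *
c,W=shot("top","pics/t1.png"); im=c["image"]
cv2.imwrite("pics/t1c.png",cv2.resize(im[180:300,330:450,::-1],None,fx=5,fy=5,interpolation=cv2.INTER_CUBIC))
go(.4659,-.3317,.049)
```

```text
t 4.65 pos [ 0.4656 -0.3253  0.1393] y-angle -10.46 tool d (mm) [-6.6  2.1 90.3] tiltvec [-0.0059  0.0052] F [-0.4 -0.2 -0.2] op 0.0599 gf 0.0
```

View pics/t1c.png

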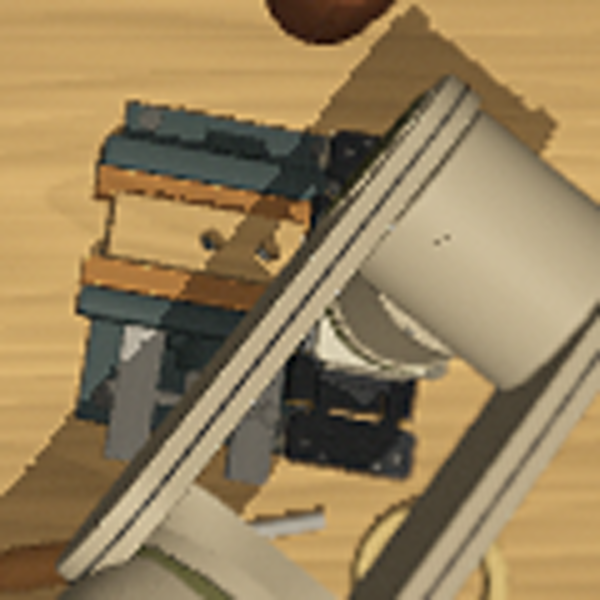

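The arm hides the jaw end, and the gripper is at crop (350,400) over the right end of the vise. I let it settle and go by the numbers.

Scaled: 0.02 m is 0.4, -0.003 m is -0.06.

Request:
jog_arm([
  {"aperture":0.06,"tx":-0.06,"ty":0.04,"tz":0.4},
  {"aperture":0.06,"tz":0.4},
  {"aperture":0.06},
  {"aperture":0.06},
  {"aperture":0.06},
])

```text
t: 5.15
tool_pos: [0.4703, -0.332, 0.1056]
orientation: [2.414, 2.004, 0.001]
force: [-0.1, -0.2, -0.2]
opening: 0.0601
gripper_force: 0.0
```

```bash
python3 -c "
from h import *
go(.4659,-.3317,.049)"
```

```text
t 5.15 pos [ 0.4703 -0.332   0.1056] y-angle -10.61 tool d (mm) [-0.4 -4.5 56.6] tiltvec [ 0.0029 -0.0024] F [-0.1 -0.2 -0.2] op 0.0601 gf 0.0
```

Scaled: 0.015 m is 0.3, -0.0045 m is -0.09.

Request:
jog_arm([
  {"aperture":0.06,"ty":-0.09,"tz":0.1},
  {"aperture":0.06,"tz":0.3},
  {"aperture":0.06,"tz":0.2},
  {"aperture":0.06,"tz":0.2},
  {"aperture":0.06,"tz":0.2},
  {"aperture":0.06},
  {"aperture":0.06},
])

```text
t: 5.85
tool_pos: [0.4642, -0.3301, 0.0522]
orientation: [-2.417, -2.005, 0.0]
force: [-0.3, 0.3, -0.2]
opening: 0.0599
gripper_force: 0.0
```

```bash
python3 -c "
from h import *
go(.4659,-.3317,.049)"
```

```text
t 5.85 pos [ 0.4642 -0.3301  0.0522] y-angle -10.66 tool d (mm) [-1.3  2.   3.2] tiltvec [-0.0007  0.0006] F [-0.3  0.3 -0.2] op 0.0599 gf 0.0
```

No contact on the way down. Next I pinch the jaw.

Scaled: 0.003 m is 0.06, 0.002 m is 0.04.

Request:
jog_arm([
  {"aperture":0.06,"ty":0.04,"tz":0.06},
  {"aperture":0.03},
  {"aperture":0.03},
  {"aperture":0.03},
  {"aperture":0.03},
  {"aperture":0.03},
], force=25)

```text
t: 6.45
tool_pos: [0.466, -0.3306, 0.0499]
orientation: [-2.418, -2.005, 0.001]
force: [-4.6, 0.7, 4.5]
opening: 0.0378
gripper_force: 25.0
```

```bash
python3 -c "
from h import *
go(.4659,-.3317,.049)"
```

```text
t 6.45 pos [ 0.466  -0.3306  0.0499] y-angle -10.65 tool d (mm) [-1.1  0.1  0.9] tiltvec [-0.0008  0.0001] F [-4.6  0.7  4.5] op 0.0378 gf 25.000736117362976
```

Scaled: -0.008 m is -0.16, -0.006 m is -0.12.

Request:
jog_arm([
  {"aperture":0.03,"ty":-0.12},
  {"aperture":0.03,"ty":-0.16},
  {"aperture":0.03,"ty":-0.16},
  {"aperture":0.03,"ty":-0.16},
  {"aperture":0.03,"ty":-0.16},
  {"aperture":0.03,"ty":-0.16},
  {"aperture":0.03,"ty":-0.12},
  {"aperture":0.03},
  {"aperture":0.03},
], force=25)

```text
t: 7.35
tool_pos: [0.4152, -0.3214, 0.0499]
orientation: [2.418, 2.005, -0.001]
force: [-2.6, -2.5, 1.6]
opening: 0.0375
gripper_force: 25.0
```

```bash
python3 -c "
from h import *
go(.4659,-.3317,.049)"
```

```text
t 7.35 pos [ 0.4152 -0.3214  0.0499] y-angle -10.66 tool d (mm) [-0.8 51.7  0.9] tiltvec [ 0.0002 -0.0008] F [-2.6 -2.5  1.6] op 0.0375 gf 25.00382959842682
```

Scaled: 0.045 m is 0.9, -0.04 m is -0.8.

Request:
jog_arm([
  {"aperture":0.055},
  {"aperture":0.055},
  {"aperture":0.055,"tz":-0.4},
  {"aperture":0.055,"tz":-0.8},
  {"aperture":0.055,"tz":-0.8},
  {"aperture":0.08,"tz":-0.8},
  {"aperture":0.08,"tz":-0.8},
  {"aperture":0.08,"tx":0.8,"tz":-0.8},
  {"aperture":0.08,"tx":0.9,"ty":0.2,"tz":-0.8},
  {"aperture":0.08,"tx":0.9,"ty":0.2},
  {"aperture":0.08,"tx":0.9,"ty":0.2},
  {"aperture":0.08,"tx":0.9,"ty":0.2},
  {"aperture":0.08,"tx":0.9,"ty":0.2},
  {"aperture":0.08,"tx":0.9},
  {"aperture":0.08},
], force=25)

```text
t: 8.85
tool_pos: [0.5182, -0.0326, 0.2975]
orientation: [-2.411, -2.011, -0.002]
force: [-0.3, 0.3, -0.7]
opening: 0.0799
gripper_force: 0.0
```

Run:
```python
from h import *
im=[]
for n,b in(("top",(335,410,195,285)),("side",(285,380,225,300))):
    c,W=shot(n,f"pics/{n}2.png");z=W[...,2]
    im.append(cv2.resize(c["image"][b[2]-30:b[3]+20,b[0]-40:b[1]+40,::-1],(400,350)))
    m=np.zeros(z.shape,bool);m[b[2]:b[3],b[0]:b[1]]=1
    B=W[m&(z>.073)&(z<.09)];r=cv2.minAreaRect((B[:,:2]*1000).astype(np.float32));print(n,r,len(B))
cv2.imwrite("pics/v2.png",np.hstack(im))
go(.5205,-.2555,.074)
```

```text
top ((521.443603515625, -254.76199340820312), (121.36348724365234, 40.377708435058594), 79.47463989257812) 456
side ((520.4921875, -254.23855590820312), (126.40133666992188, 45.93451690673828), 77.8102035522461) 432
t 8.95 pos [ 0.5176 -0.0368  0.2975] y-angle -10.49 tool d (mm) [-214.5   42.8  223.5] tiltvec [-0.0006 -0.    ] F [ 0.7 -0.7  0.3] op 0.0802 gf 0.0
```

View pics/v2.png

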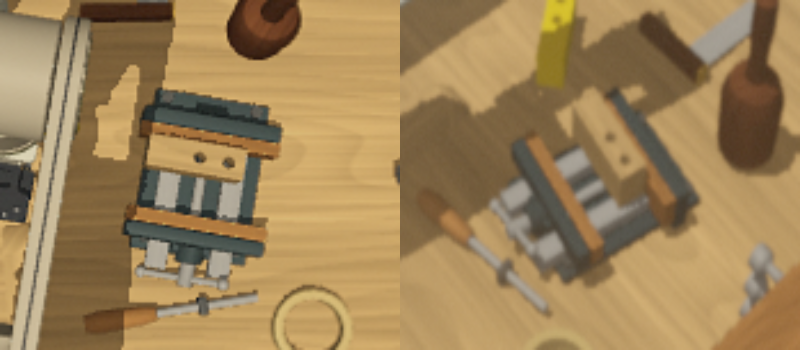

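The jaw is open in both views, and the block stands alone against the rear jaw (left panel (195,155), right panel (620,145)). I go to grasp it above the jaws.

Scaled: -0.043 m is -0.86, 0.04 m is 0.8.

Request:
jog_arm([
  {"aperture":0.066,"tx":-0.86,"ty":0.18},
  {"aperture":0.066,"tx":-0.86,"ty":0.18},
  {"aperture":0.066,"tx":-0.86,"ty":0.18},
  {"aperture":0.066,"tx":-0.86,"ty":0.16},
  {"aperture":0.066,"tx":-0.86,"ty":0.16},
  {"aperture":0.066,"tz":0.8},
  {"aperture":0.066,"tz":0.8},
  {"aperture":0.066,"tz":0.8},
  {"aperture":0.066,"tz":0.8},
  {"aperture":0.066,"tz":0.4},
  {"aperture":0.066},
  {"aperture":0.066},
  {"aperture":0.066},
], force=25)

```text
t: 10.25
tool_pos: [0.521, -0.2585, 0.1201]
orientation: [2.416, 2.002, 0.002]
force: [0.4, 0.1, 0.1]
opening: 0.066
gripper_force: 0.0
```

```bash
python3 -c "
from h import *
go(.521,-.2548,.0745)"
```

```text
t 10.25 pos [ 0.521  -0.2585  0.1201] y-angle -10.71 tool d (mm) [ 3.7 -0.9 45.6] tiltvec [ 0.0029 -0.0019] F [0.4 0.1 0.1] op 0.066 gf 0.0
```

Scaled: 0.02 m is 0.4, 0.015 m is 0.3.

Request:
jog_arm([
  {"aperture":0.066,"tx":0.08,"ty":-0.02,"tz":0.4},
  {"aperture":0.066,"tz":0.3},
  {"aperture":0.066,"tz":0.12},
  {"aperture":0.066},
  {"aperture":0.066},
  {"aperture":0.066},
], force=25)

```text
t: 10.85
tool_pos: [0.5204, -0.2534, 0.0777]
orientation: [2.417, 2.005, 0.001]
force: [0.8, -0.1, -0.2]
opening: 0.0659
gripper_force: 0.0
```

```bash
python3 -c "
from h import *
go(.521,-.2548,.0745)"
```

```text
t 10.85 pos [ 0.5204 -0.2534  0.0777] y-angle -10.66 tool d (mm) [-1.3  0.8  3.2] tiltvec [ 0.0012 -0.0008] F [ 0.8 -0.1 -0.2] op 0.0659 gf 0.0
```

Scaled: 0.003 m is 0.06, 0.0008 m is 0.016.

Request:
jog_arm([
  {"aperture":0.066,"ty":0.016,"tz":0.06},
  {"aperture":0.066},
  {"aperture":0.03},
  {"aperture":0.03},
  {"aperture":0.03},
  {"aperture":0.03},
  {"aperture":0.03},
], force=25)

```text
t: 11.55
tool_pos: [0.5206, -0.2531, 0.0738]
orientation: [2.418, 2.006, -0.0]
force: [0.5, 0.3, 0.2]
opening: 0.0396
gripper_force: 25.0
```

```bash
python3 -c "
from h import *
go(.521,-.2548,.0745)"
```

```text
t 11.55 pos [ 0.5206 -0.2531  0.0738] y-angle -10.65 tool d (mm) [-1.6  0.7 -0.7] tiltvec [-0.     -0.0001] F [0.5 0.3 0.2] op 0.0396 gf 24.99585583806038
```

Request:
jog_arm([
  {"aperture":0.03,"tz":-0.2},
  {"aperture":0.03,"tz":-0.4},
  {"aperture":0.03,"tz":-0.6},
  {"aperture":0.03,"tz":-0.8},
  {"aperture":0.03,"tz":-0.8},
  {"aperture":0.03,"tz":-0.8},
  {"aperture":0.03,"tz":-0.4},
  {"aperture":0.03},
  {"aperture":0.03},
], force=25)

```text
t: 12.45
tool_pos: [0.5205, -0.253, 0.2734]
orientation: [-2.418, -2.006, -0.0]
force: [0.4, -0.0, -1.2]
opening: 0.0397
gripper_force: 25.0
```

Run:
```python
from h import *
c=read_camera("top");n=np.load("top0.npz");im=n["im"];cs=read_camera("side")
K=lambda c:np.array([[c["fx"],0,c["cx"]],[0,c["fy"],c["cy"]],[0,0,1.]])
def ray(c,uv,p0,nn):
    x=cv2.undistortPoints(np.array(uv,float).reshape(-1,1,2),K(c),np.array(c["dist"])).reshape(-1,2)
    R=np.array(c["R"]);o=-R.T@np.array(c["t"]);d=np.c_[x,np.ones(len(x))]@R
    s=((p0-o)@nn)/(d@nn);return o+s[:,None]*d
p0=np.array([.463,.143,.1155]);nn=np.array([0,-.311,.9504])
g=cv2.cvtColor(im,cv2.COLOR_RGB2GRAY).astype(float)
def edge(u0,u1,sgn):
    out=[]
    for v in range(206,284):
        d=np.diff(cv2.GaussianBlur(g,(3,3),0)[v,u0:u1])*sgn;i=int(d.argmax())
        w=np.clip(d[max(0,i-2):i+3],0,None);out.append((u0+.5+(np.arange(max(0,i-2),i-2+2+len(w))[:len(w)]*w).sum()/w.sum(),v))
    return np.array(out)
for nm,u0,u1,s in(("low",258,275,-1),("slot",236,256,-1),("up",208,224,1)):
    P=ray(c,edge(u0,u1,s),p0,nn);x,y=P[:,0],P[:,1]
    k=np.ones(len(x),bool)
    for _ in range(5):
        p=np.polyfit(x[k],y[k],1);r=abs(y-np.polyval(p,x));k=r<max(.0015,2*np.median(r))
    print(nm,"y@.47",np.polyval(p,.47),"yaw",np.degrees(np.arctan(p[0])),k.sum(),"z",P[:,2].mean())
s=sensors.read_state();print(s["opening"],s["gripper_force"],s["force"])
go(.470,.126,.21)
```

```text
low y@.47 0.07501070667512011 yaw -0.513810506961338 76 z 0.0932374607609795
slot y@.47 0.142697627351745 yaw -0.4996584310341591 63 z 0.11493711813312579
up y@.47 0.21894398778527033 yaw -0.4122586976341826 75 z 0.14034255574663002
0.03976419265459299 24.99264121055603 [ 0.78308325  0.35834841 -2.85070697]
t 12.55 pos [ 0.5197 -0.2526  0.2713] y-angle -10.66 tool d (mm) [ 362.8 -118.7   62.2] tiltvec [-0.0031  0.0019] F [ 0.8  0.4 -2.9] op 0.0398 gf 24.99264121055603
```

Scaled: 0.04 m is 0.8, -0.006 m is -0.12, -0.0885 rad is -0.0221.

Request:
jog_arm([
  {"aperture":0.03,"yaw":-0.0221},
  {"aperture":0.03,"yaw":-0.0221},
  {"aperture":0.03,"tx":0.6,"ty":-0.12},
  {"aperture":0.03,"tx":0.8,"ty":-0.12},
  {"aperture":0.03,"tx":0.8,"ty":-0.12},
  {"aperture":0.03,"tx":0.8,"ty":-0.12},
  {"aperture":0.03,"tx":0.8,"ty":-0.12},
  {"aperture":0.03,"tx":0.8,"ty":-0.12},
  {"aperture":0.03,"tx":0.8,"ty":-0.12},
  {"aperture":0.03,"tx":0.8,"ty":-0.12},
  {"aperture":0.03,"tx":0.8,"ty":-0.1},
  {"aperture":0.03,"tx":0.5},
  {"aperture":0.03,"tz":0.4},
  {"aperture":0.03,"tz":0.4},
  {"aperture":0.03},
  {"aperture":0.03},
  {"aperture":0.03},
], force=25)

```text
t: 14.25
tool_pos: [0.4712, 0.1222, 0.2343]
orientation: [2.232, 2.211, 0.0]
force: [-0.3, 0.1, -1.8]
opening: 0.0395
gripper_force: 25.0
```

Run:
```python
from h import *
im=[]
c,W=shot("side","pics/s3.png")
cv2.imwrite("pics/s3c.png",cv2.resize(c["image"][90:230,150:330,::-1],None,fx=4,fy=4,interpolation=cv2.INTER_CUBIC))
go(.470,.126,.18)
```

```text
t 14.3 pos [0.4715 0.1222 0.2347] y-angle -0.54 tool d (mm) [ 3.8 -1.6 54.7] tiltvec [0.0011 0.0002] F [ 0.  -0.2 -2.1] op 0.0399 gf 24.992645904421806
```

View pics/s3c.png

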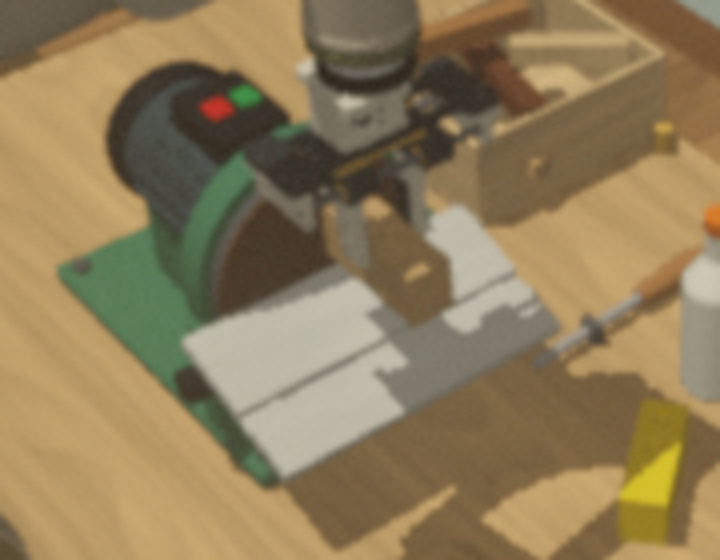

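The block is held level over the table (crop (410,270)), with its holed end away from the disc. I lower it, slacken the grip and press it flush, still well short of the disc.

Scaled: 0.02 m is 0.4, 0.012 m is 0.24.

Request:
jog_arm([
  {"aperture":0.03,"tx":0.06,"ty":-0.02,"tz":0.4},
  {"aperture":0.03,"tz":0.4},
  {"aperture":0.03,"tz":0.24},
  {"aperture":0.03,"tz":0.06},
  {"aperture":0.03},
  {"aperture":0.03},
], force=25)

```text
t: 14.9
tool_pos: [0.4707, 0.1254, 0.1799]
orientation: [2.231, 2.211, 0.002]
force: [0.2, -0.3, -1.1]
opening: 0.0395
gripper_force: 25.0
```

Request:
jog_arm([
  {"aperture":0.03},
  {"aperture":0.03,"tz":0.08},
  {"aperture":0.03,"tz":0.08},
  {"aperture":0.03,"tz":0.06},
  {"aperture":0.03,"tz":0.06},
  {"aperture":0.03},
], force=5)

```text
t: 15.5
tool_pos: [0.4697, 0.1253, 0.1641]
orientation: [-2.231, -2.211, 0.001]
force: [-0.0, 0.0, -2.0]
opening: 0.0399
gripper_force: 5.0
```

```bash
python3 -c "
from h import *
go(.470,.126,.156)"
```

```text
t 15.5 pos [0.4697 0.1253 0.1641] y-angle -0.52 tool d (mm) [0.7 0.3 8.1] tiltvec [-0.0008 -0.    ] F [-0.  0. -2.] op 0.0399 gf 4.99972203746438
```

Scaled: 0.003 m is 0.06, 0.002 m is 0.04.

Request:
jog_arm([
  {"aperture":0.03,"tz":0.06},
  {"aperture":0.03,"tz":0.04},
  {"aperture":0.03,"tz":0.04},
  {"aperture":0.03},
], force=5)

```text
t: 15.9
tool_pos: [0.4699, 0.1254, 0.1574]
orientation: [-2.231, -2.211, 0.0]
force: [-0.1, 0.3, -1.7]
opening: 0.0402
gripper_force: 5.0
```

Request:
jog_arm([
  {"aperture":0.03,"tz":0.02},
  {"aperture":0.03,"tz":0.02},
  {"aperture":0.03},
], force=5)

```text
t: 16.2
tool_pos: [0.4701, 0.1254, 0.1558]
orientation: [2.231, 2.211, 0.0]
force: [-0.5, -0.8, -1.2]
opening: 0.04
gripper_force: 5.0
```

Request:
jog_arm([
  {"aperture":0.03,"tz":0.02},
  {"aperture":0.03,"tz":0.02},
  {"aperture":0.03},
], force=5)

```text
t: 16.5
tool_pos: [0.4702, 0.1255, 0.1545]
orientation: [2.231, 2.211, 0.001]
force: [-3.0, 0.0, 5.4]
opening: 0.0398
gripper_force: 5.0
```

Request:
jog_arm([
  {"aperture":0.03},
  {"aperture":0.03},
], force=5)

```text
t: 16.7
tool_pos: [0.4703, 0.1255, 0.1546]
orientation: [2.231, 2.211, 0.001]
force: [-2.1, 0.1, 4.6]
opening: 0.0398
gripper_force: 5.0
```

Run:
```python
from h import *
c,W=shot("side","pics/s4.png")
cv2.imwrite("pics/s4c.png",cv2.resize(c["image"][110:210,190:310,::-1],None,fx=6,fy=6,interpolation=cv2.INTER_CUBIC))
go(.470,.126,.156)
```

```text
t 16.75 pos [0.4703 0.1256 0.1546] y-angle -0.51 tool d (mm) [ 0.4 -0.3 -1.4] tiltvec [0.0007 0.0003] F [-2.8  0.2  5.2] op 0.0398 gf 5.000555031001568
```

View pics/s4c.png

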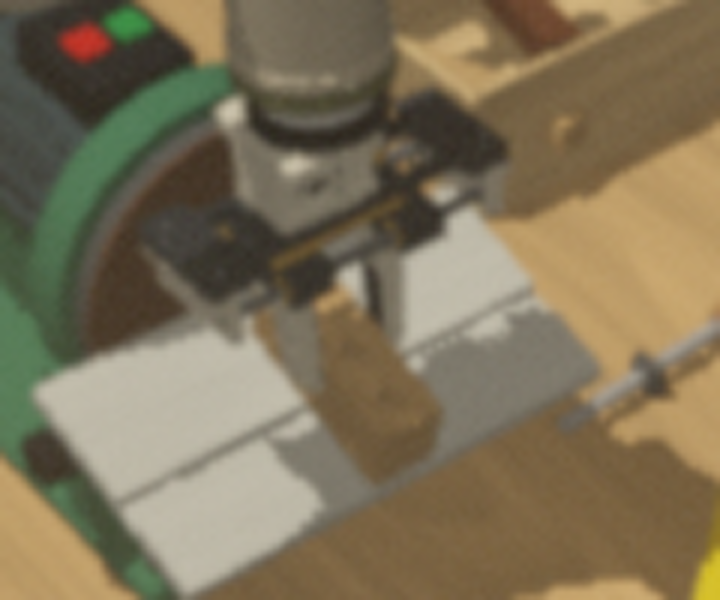

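The block now lies tilted on the table, its tail at (400,455) just short of the low edge. I measure its tilt and tail position.

Create m.py:
```python
from h import *
# slope frame: origin hinge (x=.47,y=.218,z=.140), u up slope, n normal, e along the disc
th=np.radians(18.2);ya=np.radians(-.5)
e=np.array([np.cos(ya),np.sin(ya),0]);u0=np.array([-np.sin(ya),np.cos(ya),0])
u=u0*np.cos(th)+np.array([0,0,np.sin(th)]);n=np.cross(e,u);o=np.array([.47,.2185,.140])
for nm in("top","side"):
    c,W=shot(nm);q=(W-o)@np.c_[e,u,n]*1000
    im=c["image"].astype(int);wood=(im[...,0]-im[...,2]>25)
    T=q[(abs(q[...,0])<135)&(q[...,1]>-150)&(q[...,1]<0)&(abs(q[...,2])<8)&~wood]
    A=np.c_[T[:,:2],np.ones(len(T))];tb=np.linalg.lstsq(A,T[:,2],rcond=None)[0] if len(T)>50 else [0,0,0]
    k=(abs(q[...,0])<40)&(q[...,1]>-170)&(q[...,1]<20)&wood
    B=q[k&(q[...,2]>40)&(q[...,2]<62)&(q[...,1]<-55)]
    A=np.c_[B[:,:2],np.ones(len(B))]
    for _ in range(4):
        co=np.linalg.lstsq(A,B[:,2],rcond=None)[0];r=abs(B[:,2]-A@co);g=r<5;A=A[g];B=B[g]
    print(nm,"table plane",np.round(tb,3),"top tilt err deg",np.degrees(np.arctan(co[1]-tb[1])).round(2),"height@-90",(co[1]*-90+co[2]-tb[1]*-90-tb[2]).round(1),len(B),"top edge tail u",np.percentile(B[:,1],[1,4]).round(1),"x",np.percentile(B[:,0],[2,98]).round(1))
    F=q[k&(q[...,2]>8)&(q[...,2]<42)&(q[...,1]<-90)&(abs(q[...,0])<18)]
    if len(F)>10: print("  tail face u",np.median(F[:,1]).round(1),"std",F[:,1].std().round(1),len(F))
    N=q[k&(q[...,2]>5)&(q[...,2]<60)&(q[...,1]>-60)];print("  nose u pct",np.percentile(N[:,1],[95,98,100]).round(1) if len(N) else None,len(N))
```

```bash
python3 m.py
```

```text
top table plane [ 0.003 -0.009 -0.524] top tilt err deg -0.85 height@-90 49.3 146 top edge tail u [-147.3 -146.7] x [-15.6  22.5]
  tail face u -133.2 std 5.4 23
  nose u pct [14.8 14.9 14.9] 2
side table plane [-0.001 -0.002  0.394] top tilt err deg 0.81 height@-90 50.6 242 top edge tail u [-149.  -146.2] x [-22.2  23. ]
  tail face u -146.4 std 16.2 69
  nose u pct [-31.4 -30.6 -29.8] 35
```

It is flush, with the tail at about −147 mm and so the nose about 27 mm below the hinge. I grip firmly, lift, move up the slope by about 20 mm, then re-press in a slack grip.

Scaled: 0.005 m is 0.1, -0.004 m is -0.08.

Request:
jog_arm([
  {"aperture":0.03},
  {"aperture":0.03},
  {"aperture":0.03,"tz":-0.08},
  {"aperture":0.03,"tz":-0.08},
  {"aperture":0.03,"tx":0.1,"tz":-0.06},
  {"aperture":0.03,"tx":0.1,"tz":-0.06},
  {"aperture":0.03,"tx":0.1},
  {"aperture":0.03,"tx":0.08},
  {"aperture":0.03},
  {"aperture":0.03},
], force=25)

```text
t: 17.85
tool_pos: [0.47, 0.1445, 0.1675]
orientation: [-2.231, -2.212, 0.001]
force: [-0.3, -0.0, -2.4]
opening: 0.0396
gripper_force: 25.0
```

```bash
python3 -c "
from h import *
go(.470,.1446,.161)"; python3 m.py
```

```text
t 17.85 pos [0.47   0.1445 0.1675] y-angle -0.49 tool d (mm) [ 0.1 -0.   6.5] tiltvec [-0.0005 -0.0002] F [-0.3 -0.  -2.4] op 0.0396 gf 24.99984383583069
top table plane [-0.004 -0.02  -1.885] top tilt err deg 0.94 height@-90 57.1 186 top edge tail u [-125.1 -124.3] x [-17.  22.]
  tail face u -110.7 std 7.6 21
  nose u pct [4.1 4.1 4.1] 2
side table plane [-0.001 -0.001  0.654] top tilt err deg 0.74 height@-90 54.4 179 top edge tail u [-126.8 -124.8] x [-29.3  21.6]
  tail face u -124.8 std 11.0 56
  nose u pct [-5.9  5.7 10.5] 101
```

Scaled: 0.003 m is 0.06, 0.002 m is 0.04.

Request:
jog_arm([
  {"aperture":0.03,"tz":0.06},
  {"aperture":0.03,"tz":0.04},
  {"aperture":0.03},
], force=5)

```text
t: 18.25
tool_pos: [0.4699, 0.1442, 0.1622]
orientation: [-2.231, -2.211, 0.001]
force: [-1.0, 0.1, -0.9]
opening: 0.0401
gripper_force: 5.0
```

Request:
jog_arm([
  {"aperture":0.03,"tz":0.02},
  {"aperture":0.03,"tz":0.02},
  {"aperture":0.03},
  {"aperture":0.03},
], force=5)

```text
t: 18.65
tool_pos: [0.4702, 0.1444, 0.1608]
orientation: [2.231, 2.211, 0.0]
force: [-0.7, 0.0, -2.1]
opening: 0.0399
gripper_force: 5.0
```

```bash
python3 m.py
```

```text
top table plane [-0.005 -0.013 -0.975] top tilt err deg 1.06 height@-90 50.4 170 top edge tail u [-126.3 -126.1] x [-16.3  22.4]
  tail face u -112.8 std 7.7 21
  nose u pct [15. 15. 15.] 4
side table plane [-0.002 -0.     0.57 ] top tilt err deg 0.28 height@-90 50.1 208 top edge tail u [-129.  -127.5] x [-27.   21.2]
  tail face u -126.9 std 12.1 66
  nose u pct [-14.5 -10.9   2.3] 93
```

Scaled: 0.001 m is 0.02.

Request:
jog_arm([
  {"aperture":0.03,"tz":0.02},
  {"aperture":0.03},
  {"aperture":0.03},
], force=5)

```text
t: 19.05
tool_pos: [0.4704, 0.1444, 0.1604]
orientation: [2.231, 2.211, 0.001]
force: [-3.3, -0.3, 6.3]
opening: 0.0401
gripper_force: 5.0
```

Request:
jog_arm([
  {"aperture":0.03,"tz":0.01},
  {"aperture":0.03},
  {"aperture":0.03},
], force=5)

```text
t: 19.35
tool_pos: [0.4704, 0.1444, 0.16]
orientation: [2.231, 2.211, 0.001]
force: [-2.5, 0.7, 6.4]
opening: 0.0401
gripper_force: 5.0
```

```bash
python3 m.py
```

Run:
```python
from h import *
c,W=shot("side");t,_=shot("top")
a=cv2.resize(c["image"][110:210,190:290,::-1],(400,400),interpolation=cv2.INTER_CUBIC);b=cv2.resize(t["image"][200:280,200:280,::-1],(400,400),interpolation=cv2.INTER_CUBIC)
cv2.imwrite("pics/v5.png",np.hstack([a,b]))
go(.47,.1444,.16)
```

```text
top table plane [-0.004 -0.015 -1.264] top tilt err deg 0.88 height@-90 50.1 167 top edge tail u [-126.5 -125.9] x [-16.3  22.7]
  tail face u -113.6 std 6.8 21
  nose u pct [3.8 3.8 3.8] 1
side table plane [-0.001  0.     0.61 ] top tilt err deg 0.49 height@-90 50.3 212 top edge tail u [-128.9 -127.3] x [-31.6  22. ]
  tail face u -127.0 std 12.6 68
  nose u pct [-14.8 -10.2   9.4] 97
t 19.55 pos [0.4704 0.1445 0.16  ] y-angle -0.51 tool d (mm) [-0.1 -0.4 -0. ] tiltvec [0.0007 0.0002] F [-2.7 -1.1  6.4] op 0.0398 gf 5.000671986490488
```

View pics/v5.png

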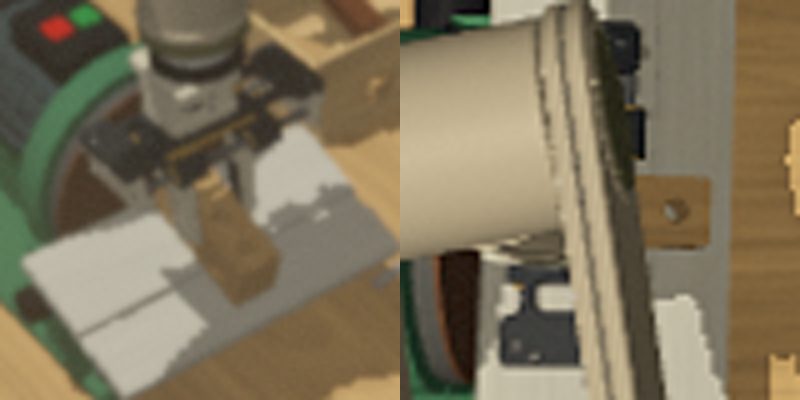

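The block lies flat: in the left panel at (235,235) all its lower edges meet the table, and in the right panel its tail hole is at (675,210). The gap to the disc is about 9–10 mm. I bring it 2 mm closer with one small lifted step.

Units first: shifts go in shares of 50 mm and turns go in shares of 4 rad. So -0.002 m is -0.04, 0.001 m is 0.02.

Request:
jog_arm([
  {"aperture":0.03},
  {"aperture":0.03,"tz":-0.04},
  {"aperture":0.03,"tz":-0.04},
  {"aperture":0.03,"tx":0.04},
  {"aperture":0.03},
  {"aperture":0.03,"tz":0.02},
  {"aperture":0.03},
], force=25)

```text
t: 20.25
tool_pos: [0.4701, 0.1463, 0.1619]
orientation: [-2.231, -2.211, 0.001]
force: [-0.4, -0.2, -2.2]
opening: 0.0399
gripper_force: 25.0
```

Request:
jog_arm([
  {"aperture":0.03,"tz":0.02},
  {"aperture":0.03,"tz":0.01},
  {"aperture":0.03},
  {"aperture":0.03},
], force=5)

```text
t: 20.65
tool_pos: [0.4702, 0.1463, 0.1607]
orientation: [2.231, 2.211, -0.0]
force: [-0.7, -1.3, -2.1]
opening: 0.0399
gripper_force: 5.0
```

Request:
jog_arm([
  {"aperture":0.03,"tz":0.01},
  {"aperture":0.03,"tz":0.006},
  {"aperture":0.03},
  {"aperture":0.03},
], force=5)

```text
t: 21.05
tool_pos: [0.4703, 0.1463, 0.1606]
orientation: [2.231, 2.211, 0.0]
force: [-2.8, -0.9, 5.8]
opening: 0.0395
gripper_force: 5.0
```

```bash
python3 m.py
```

```text
top table plane [-0.004 -0.017 -1.515] top tilt err deg -0.45 height@-90 50.3 171 top edge tail u [-125.2 -122.8] x [-16.6  22.4]
  tail face u -111.0 std 7.3 22
  nose u pct [18.9 19.3 19.6] 4
side table plane [-0.002 -0.001  0.507] top tilt err deg 0.99 height@-90 50.2 206 top edge tail u [-127.1 -124.8] x [-32.3  21. ]
  tail face u -125.3 std 10.9 64
  nose u pct [-8.4 -4.4  8.4] 100
```

Scaled: 0.0004 m is 0.008.

Request:
jog_arm([
  {"aperture":0.03,"tz":0.008},
  {"aperture":0.03},
  {"aperture":0.03},
  {"aperture":0.03},
], force=5)

```text
t: 21.55
tool_pos: [0.4704, 0.1464, 0.1603]
orientation: [2.231, 2.211, 0.001]
force: [-4.0, -0.8, 6.1]
opening: 0.0399
gripper_force: 5.0
```

```bash
python3 -c "
from plant import robot
print(robot.close_job())"
```

```text
the job is handed in; nothing more can be done
None
```

I handed the job in at 21.6 s: the vise is open about 51 mm, and the block is held flush on the sander's table, pressed with about 8 N in a 5 N grip. By my measurements its plain end faces the disc with a gap of about 8 mm; I inferred that from the block's tail position, because the gripper hid the nose.

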